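# Tug the case lid, free its catch if it is caught, and hold the lid open

## Task

Somebody needs the loupe from the grey parts case. Before touching the catch button, tug the lid upward by its pull tab to find out whether the catch is holding it; if it is caught, press the button fully in to release it. Then lift the lid by the tab to about 60 degrees and finish while holding it open there, without disturbing the pliers, dust blower and wristwatch lying around.

Things in the scene. Friction and masses are not known exactly. Their poses are not given: they have to be found in the camera images.
- parts_case: painted grey metal case, 160 (x) x 220 (y) x 75 mm high, fixed to the bench; origin: centre of its underside; its front is its own -x side, facing the robot, own +y to the robot's left. At the right of the front (own y = -60 mm) stands a catch housing, x -132 to -80 mm, 46 mm wide, 60 mm high. A hook hidden inside may or may not have caught the lid: nothing outside shows which
- cover (a joint): lid angle: 0 shut, grows as it opens, to 1.7 rad. Flat plate 164 x 224 x 8 mm (top 84 mm above the bench when shut), about 0.25 kg, hinged along the far top edge; falls shut when let go. While caught it lifts only about 0.04 rad (8 mm at the tab), then stops dead; otherwise it lifts freely
- cover_hinge (a point): a point on the lid's hinge line, at own x = +82, y = 0, z = 77 mm of the case; the hinge line runs along the case's own y
- tab (a point): grip point on the lid's pull tab, a steel tab 24 mm wide (own y), 12 mm thick, jutting level 52 mm from the lid's front edge, left half. Point: mid width and thickness, 32 mm in front of the lid's edge; lid shut: own x -114, y +45, z 79 mm of the case, 196 mm from the hinge line. Free space round and below. Pinched across its width it can turn between the fingers as the lid swings
- catch_button (a joint): travel of the catch button: 0 out, 0.014 m fully in; starts out, moves straight down with 2 to 4 N and stays where it is pushed. Fully in, it swings the hook off the lid, and the hook then stays off
- button_top (a point): centre of the flat top of the catch button, a plain steel round button 22 mm across standing 18 mm above the top of the catch housing; when out, at own x = -110, y = -60, z = 78 mm of the case
- pliers: needle-nose pliers with red handles, 126 x 44 x 10 mm, lying to the right of the case; leave alone
- blower: red rubber dust blower, 48 x 97 x 49 mm, lying to the left of the case; leave alone
- watch: wristwatch with a leather strap laid flat, 189 x 39 x 10 mm, lying to the left of the case; leave alone

How it is judged:
By the outcome, as a careful person would: the job done as asked, in the order asked, and still so for the second after the job is handed in, while the arm keeps its last pose, push and grip.
It also fails if it takes over 53 s, if anything falls off the work surface, if the arm or the gripper's body presses on something with over 40 N, if the wrist force passes 120 N, or if a joint passes its speed limit or range.

## Robot

A 7-joint arm with a two-finger parallel gripper is mounted at the origin on a cart in front of the work surface, level with it; the furniture and walls round the work are solid. World frame = base frame: x ahead of the robot, y to its left, z up, the work surface at z = 0. Lengths are in m, angles in rad, forces in N, time in s.
With the tool pointing down it reaches from about 0.35 to 0.9 m from the base axis. Payload 8.1 kg.
Tool frame: the origin (TCP) lies on the centre line of the jaws, within the pads' length; the fingertips stand 25 mm ahead of it and the grasp point (between the pads) lies 6 mm ahead of it; z points along the fingers, y is the line along which they close (so a half turn about z gives the same grasp; the last joint's range is limited). The gripper opens to 92 mm and grips with 3 to 60 N. Pads are 19 mm wide; open, the fingers measure 130 mm over their backs; the gripper's body (75 mm by 190 mm) begins 47 mm behind the grasp point.
Start: joints at [-1.274, 0.434, 0.025, 1.573, -0.012, 1.134, -0.075], TCP at [0.243, 0.576, 0.252] pointing down, gripper open.
Joint ranges: [-2.62, 2.62], [-0.44, 2.09], [-1.27, 1.32], [0.08, 2.57], [-1.32, 4.46], [0.12, 2], [-2.74, 2.74]. Speed limits (rad/s): [2.22, 2.22, 3.01, 3.01, 3.14, 3.14, 3.14].

## Interface

Orientations are given as a rotation vector (axis times angle).
In Python, from rig import manip gives the robot as it stands.
- The arm moves only by the tool arm_command, never from a script. Its argument "commands" is a list of rows, each an object with "travel": the shift along the world's x, y, z in cm, a list of three; "yaw": the turn about the world's z in degrees; "claw": the closure, from -1 (fully open) to 1 (shut), so that 0 is half open. A call has 1 to 10 rows; each row is the pose to reach, as a shift and turn from the pose commanded when the call began; what a row does not reach only later rows make up. A row lasts 1/10 s, in which the tool goes at most 50 mm and 8.59 degrees, less where a joint would pass 70% of its speed; a pose out of reach is approached as far as the arm can. A call with a gripper value outside its range is refused whole. The fingers move at their own pace and stop on an object; "squeeze" is the grip in N (left out, the last holds). Time passes only in rows, so rows that repeat a pose let the fingers close. It gives the time, the measured TCP pose, the force, the opening and the grip force at its end, in the units of the state.
- manip.get_state(): the state, without advancing time (a new reading comes with each control period).
- manip.capture(name): name is "scene" or "top" or "wrist"; returns a dict with "color" (400x640x3 uint8, red, green, blue), "fx", "fy", "cx", "cy" (pixels), "rvec" (rotation vector, rad) and "tvec" (3), from world to camera coordinates, as OpenCV has them; the wrist camera has in their place "mount" (4x4, takes a point from camera to tool coordinates, whose origin is the TCP and whose axes are the flange's). Camera axes: x right, y down, z forward; pixel columns grow to the right and rows downward; lengths in m; the calibration is good to about 2 mm. A picture is of the moment at which its call begins: read the wrist's pose just before it. There is no depth.
- manip.hand_in(): hands the job in; it is judged then, once.
Trained networks look in the newest picture that a camera, given by its name, has taken for a name from the list of things; names that differ only in an ending like _2 or _b are one class to them, and where a whole thing is asked for, a point or a joint stands for the part that bears it (a point fixed in the world has none). Each returns a list of dicts, best first, with "confidence" (0 to 1); they miss things now and then, are a little off and sometimes report something else, mostly with a low value. They report only what shows in the picture. A call takes as long as a camera call.
- manip.masks_of(camera, target): "region" (400x640 bool, what is visible of it) and "rect" ([left, top, right, bottom] in pixels, round what is visible of it).
The state is a dict: "t": time; "joint_positions": joint angles; "dq": joint speeds; "joint_efforts": joint torques, N m; "tool_pos": TCP position; "eef_rot": TCP orientation; "ft_force": force on the tool from outside, world axes, zero at the start; "moment": the same for the moment, N m; "grip_width": finger opening in m; "gripper_force": force on a finger pad.
Only numpy, scipy, OpenCV 4.12 (cv2) and the standard library are available. Lean on these libraries where they do the work, as an engineer would, in place of code of your own. Each camera call takes 0.05 s, during which the arm holds its last target. There are 200 camera calls.

## Working session

There is one attempt and no reset: what is moved stays moved. The work goes in short steps, Python scripts to look and compute and a tool call to move; the robot and the scene stay as the last step left them, time stands still between calls to the robot, and variables do not carry over. Pictures are saved under pics/ and viewed, at most 10 in all, crops included, and the job is handed in when it is done.

Besides the shell and the picture viewer there is one more tool, called after "Call:" as name(argument=value, ...), one argument or row to a line, values as JSON. arm_command: Moves the arm, as the interface text tells. Its arguments: {"type":"object","properties":{"commands":{"type":"array"},"squeeze":{"type":"number"}},"required":["commands"]}

```bash
mkdir -p pics
cat > h.py <<'E'
import numpy as np, cv2
from rig import manip
def cap(n):
    c=manip.capture(n); return c
def ray(c,uv):
    R=cv2.Rodrigues(np.array(c["rvec"],float))[0]; t=np.array(c["tvec"],float)
    d=R.T@np.array([(uv[0]-c["cx"])/c["fx"],(uv[1]-c["cy"])/c["fy"],1]); return -R.T@t,d
def onz(c,uv,z):
    o,d=ray(c,uv); return o+d*(z-o[2])/d[2]
def proj(c,P):
    K=np.array([[c["fx"],0,c["cx"]],[0,c["fy"],c["cy"]],[0,0,1.]])
    return cv2.projectPoints(np.atleast_2d(np.array(P,float)),np.array(c["rvec"],float),np.array(c["tvec"],float),K,None)[0][:,0]
E
python3 - <<'E'
from h import *
s=manip.get_state(); print(s["t"],s["tool_pos"],s["eef_rot"],s["grip_width"])
cs={n:cap(n) for n in("scene","top")}
im=np.vstack([cs["top"]["color"],cs["scene"]["color"]])[:,:,::-1]
cv2.imwrite("pics/a.png",cv2.resize(cs["top"]["color"][:,:,::-1],(800,500)))
cv2.imwrite("pics/b.png",cv2.resize(cs["scene"]["color"][:,:,::-1],(800,500)))
for n in cs:
  for k in("parts_case","cover","tab","catch_button","button_top","pliers","blower","watch"):
    try: r=manip.masks_of(n,k)
    except Exception as e: print(k,e); continue
    for d in r[:2]:
        v,u=np.nonzero(d["region"]); print(n,k,round(d["confidence"],2),d["rect"],u.mean().round(1),v.mean().round(1),len(u), onz(cs[n],(u.mean(),v.mean()),{"catch_button":.078,"button_top":.078,"cover":.084,"tab":.085}.get(k,.01)).round(3))
E
```

```text
0.0 [0.24308958 0.57528565 0.25094179] [-6.23799101e-01 -3.07883178e+00  2.43353312e-03] 0.09145731938098926
scene parts_case 0.74 [288.9, 171.9, 395.5, 268.3] 340.6 219.2 6266 [ 0.627 -0.065  0.01 ]
scene cover 0.86 [286.6, 173.3, 394.9, 245.0] 341.1 209.1 4390 [ 0.608 -0.089  0.084]
scene tab 0.96 [288.6, 169.9, 391.8, 248.8] 340.9 209.0 4348 [ 0.607 -0.089  0.085]
scene catch_button 0.5 [315.8, 236.6, 324.4, 251.0] 321.2 243.1 74 [ 0.505 -0.146  0.078]
scene button_top 0.66 [316.9, 237.8, 327.2, 248.0] 321.0 243.4 84 [ 0.504 -0.147  0.078]
scene pliers 0.71 [372.1, 307.5, 398.8, 354.2] 386.4 329.2 415 [ 0.514 -0.39   0.01 ]
scene blower 0.82 [262.1, 125.4, 275.3, 152.8] 268.2 137.7 254 [0.646 0.349 0.01 ]
scene blower 0.44 [287.1, 171.6, 393.0, 247.7] 341.0 209.1 4360 [ 0.651 -0.035  0.01 ]
scene watch 0.83 [190.8, 156.3, 243.3, 179.0] 217.1 165.1 229 [0.453 0.325 0.01 ]
top parts_case 0.77 [282.1, 160.4, 368.1, 245.0] 325.8 197.2 5157 [ 0.614 -0.078  0.01 ]
top cover 0.58 [282.9, 166.5, 364.6, 245.4] 324.4 195.3 4725 [ 0.614 -0.072  0.084]
top tab 0.64 [284.0, 166.5, 367.4, 242.3] 324.5 195.6 4809 [ 0.613 -0.072  0.085]
top button_top 0.38 [345.7, 229.6, 353.6, 235.8] 347.4 232.3 49 [ 0.509 -0.135  0.078]
top pliers 0.57 [418.8, 209.5, 441.2, 249.8] 427.7 227.7 270 [ 0.518 -0.379  0.01 ]
top blower 0.72 [172.2, 185.1, 207.0, 202.1] 184.8 191.2 300 [0.64  0.345 0.01 ]
top watch 0.87 [187.0, 226.0, 193.7, 280.7] 187.7 253.5 368 [0.454 0.336 0.01 ]
```

View pics/a.png

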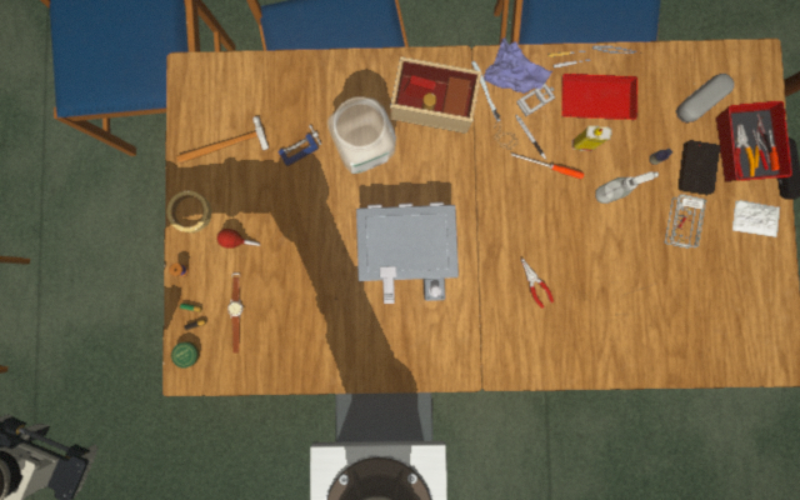

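View pics/b.png

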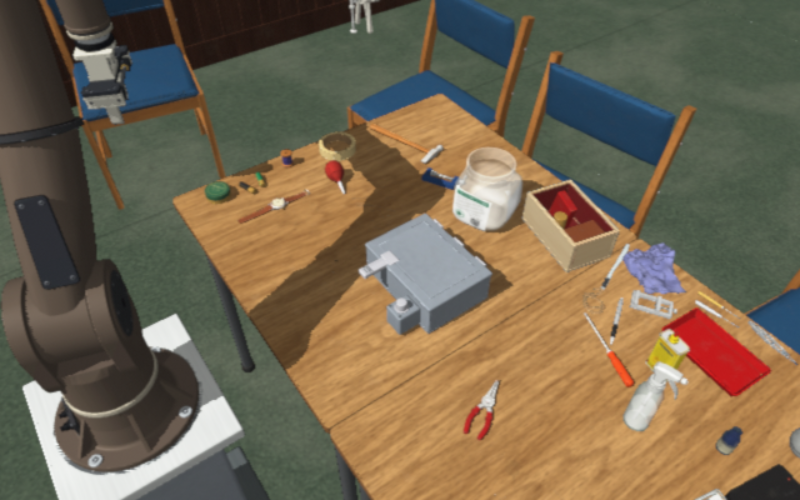

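Top view (800-px scale): the case is at about (407,243), tab (388,285), button (435,289). The blower and watch are at the left and the pliers at the right, all clear of the case front. Next I fit the case pose to the masks.

```bash
cat >> h.py <<'E'
def box(x0,x1,y0,y1,z0,z1): return np.array([[x,y,z] for x in(x0,x1) for y in(y0,y1) for z in(z0,z1)])
PARTS=[box(-.08,.08,-.11,.11,0,.075),box(-.082,.082,-.112,.112,.076,.084),box(-.134,-.082,.033,.057,.073,.085),box(-.132,-.08,-.083,-.037,0,.06),box(-.121,-.099,-.071,-.049,.06,.078)]
def W(p,P):
    c,s=np.cos(p[2]),np.sin(p[2]); P=np.atleast_2d(P); return np.c_[p[0]+c*P[:,0]-s*P[:,1],p[1]+s*P[:,0]+c*P[:,1],P[:,2]]
def sil(c,p,S=1):
    m=np.zeros((400,640),np.uint8)
    for b in PARTS: cv2.fillConvexPoly(m,(cv2.convexHull(proj(c,W(p,b)).astype(np.float32))*16).astype(np.int32),255,cv2.LINE_AA,4)
    return m/255.
E
python3 - <<'E'
from h import *
from scipy.optimize import minimize
cs={};ms={}
for n in("top","scene"):
    cs[n]=cap(n); m=np.zeros((400,640),bool)
    for k in("parts_case","cover"):
        r=manip.masks_of(n,k)
        if r: m|=r[0]["region"]
    ms[n]=m.astype(float)
for use in(["top"],["scene"],["top","scene"]):
    f=lambda p:sum(np.abs(sil(cs[n],p)-ms[n]).sum()/ms[n].sum() for n in use)
    r=min((minimize(f,[.614,-.08,a],method="Nelder-Mead",options=dict(initial_simplex=np.array([[.614,-.08,a],[.63,-.08,a],[.614,-.065,a],[.614,-.08,a+.1]]))) for a in(-.05,.05)),key=lambda r:r.fun)
    print(use,r.x.round(4),r.fun)
p=r.x
out=[]
for n in cs:
    im=cs[n]["color"][150:270,270:410,::-1]; im=cv2.resize(im,None,fx=5,fy=5,interpolation=cv2.INTER_CUBIC)
    for b in PARTS:
        h=cv2.convexHull(proj(cs[n],W(p,b)).astype(np.float32))
        cv2.polylines(im,[((h-[270,150]+.5)*5).astype(np.int32)],True,(0,255,0),1)
    cv2.imwrite(f"pics/f_{n}.png",im)
for q in([-.114,.045,.079],[-.11,-.06,.078]): print(W(p,q).round(4))
E
```

```text
['top'] [ 0.6187 -0.0741  0.0191] 0.05066495837922483
['scene'] [ 0.6208 -0.0771  0.0286] 0.06607599367448605
['top', 'scene'] [ 0.6193 -0.0754  0.0167] 0.12419304349334326
[[ 0.5045 -0.0323  0.079 ]]
[[ 0.5103 -0.1372  0.078 ]]
```

View pics/f_top.png

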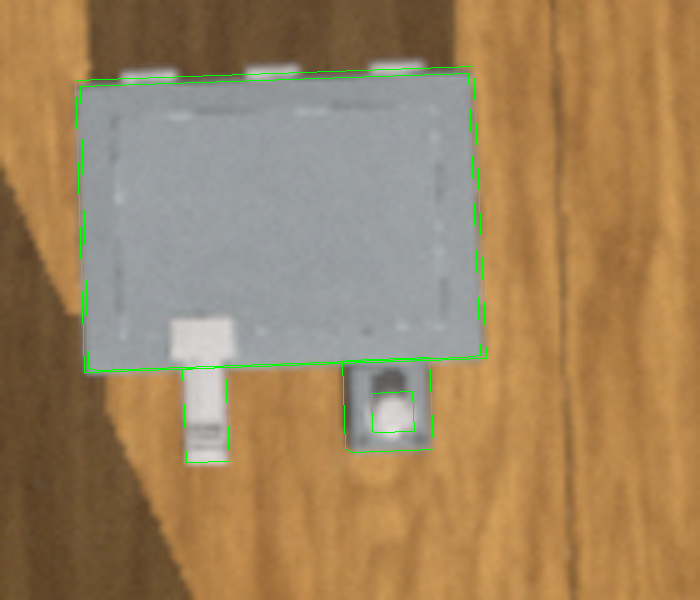

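View pics/f_scene.png

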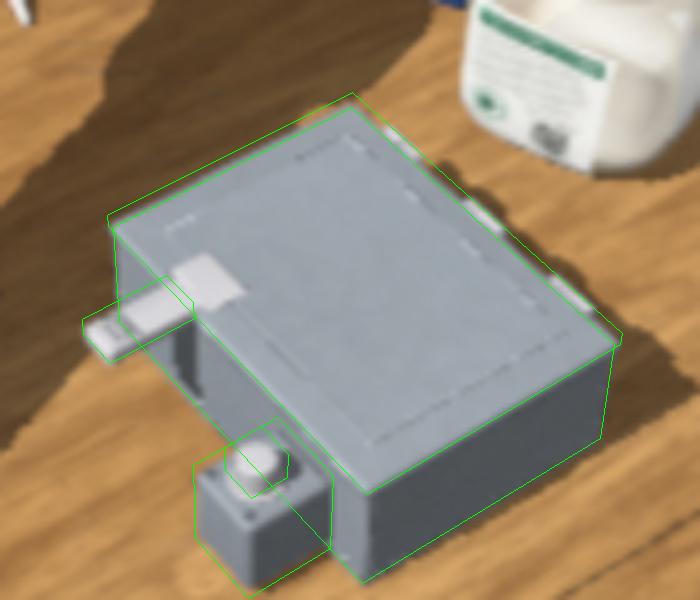

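Both overlays match to within a couple of mm. In the top crop the tab is at (207,415) and the button at (392,412). I'm moving above the tab.

Call:
arm_command(
  commands=[
    {"travel": [2.5, -5, 0], "yaw": 3, "claw": -1},
    {"travel": [4.5, -9.5, 0], "yaw": 5, "claw": -1},
    {"travel": [6.5, -14, 0], "yaw": 8, "claw": -1},
    {"travel": [8.5, -18.5, 0], "yaw": 10, "claw": -1},
    {"travel": [10.5, -23, 0], "yaw": 12, "claw": -1},
    {"travel": [12.5, -27.5, 0], "yaw": 14, "claw": -1},
    {"travel": [14.5, -32, -1], "yaw": 17, "claw": -1},
    {"travel": [16.5, -36.5, -1], "yaw": 19, "claw": -1},
    {"travel": [18.5, -41, -2], "yaw": 21, "claw": -1},
    {"travel": [20.5, -45.5, -2], "yaw": 24, "claw": -1},
  ],
  squeeze=15,
)

```text
t: 2.2
tool_pos: [0.448, 0.1197, 0.2313]
eef_rot: [0.033, -3.141, -0.0]
ft_force: [0.4, 0.1, -0.2]
grip_width: 0.0916
gripper_force: 0.0
```

Call:
arm_command(
  commands=[
    {"travel": [1.5, -4.5, -1], "yaw": 0, "claw": -1},
    {"travel": [3, -9, -2.5], "yaw": 0, "claw": -1},
    {"travel": [4.5, -13, -4], "yaw": 0, "claw": -1},
    {"travel": [5.6, -15.2, -5], "yaw": 0, "claw": -1},
    {"travel": [5.6, -15.2, -5], "yaw": 0, "claw": -1},
    {"travel": [5.6, -15.2, -5], "yaw": 0, "claw": -1},
  ],
)

```text
t: 2.8
tool_pos: [0.5038, -0.0305, 0.1816]
eef_rot: [0.028, -3.141, -0.0]
ft_force: [-0.4, 0.6, 0.3]
grip_width: 0.0917
gripper_force: 0.0
```

```bash
cat >> h.py <<'E'
def wcap():
    s=manip.get_state(); c=manip.capture("wrist")
    T=np.eye(4);T[:3,:3]=cv2.Rodrigues(np.array(s["eef_rot"]))[0];T[:3,3]=s["tool_pos"]
    M=np.linalg.inv(T@np.array(c["mount"])); c["rvec"]=cv2.Rodrigues(M[:3,:3])[0][:,0]; c["tvec"]=M[:3,3]; return s,c
E
python3 - <<'E'
from h import *
s,c=wcap(); print(s["tool_pos"],c["fx"]); p=[.6187,-.0755,.019]
im=c["color"][:,:,::-1].copy()
for b in PARTS:
    h=cv2.convexHull(proj(c,W(p,b)).astype(np.float32)); cv2.polylines(im,[h.astype(np.int32)],True,(0,255,0),1)
cv2.imwrite("pics/w1.png",im)
for k in("tab","cover","button_top","catch_button"):
    for d in manip.masks_of("wrist",k)[:1]: print(k,d["confidence"],d["rect"])
E
```

```text
[ 0.50377579 -0.03047972  0.1816054 ] 345.71661038412736
tab 0.93 [103.2, 187.2, 401.5, 378.3]
cover 0.64 [106.2, 184.9, 400.6, 374.5]
button_top 0.93 [155.5, 197.0, 189.7, 233.2]
catch_button 0.68 [154.6, 195.0, 194.7, 226.6]
```

View pics/w1.png

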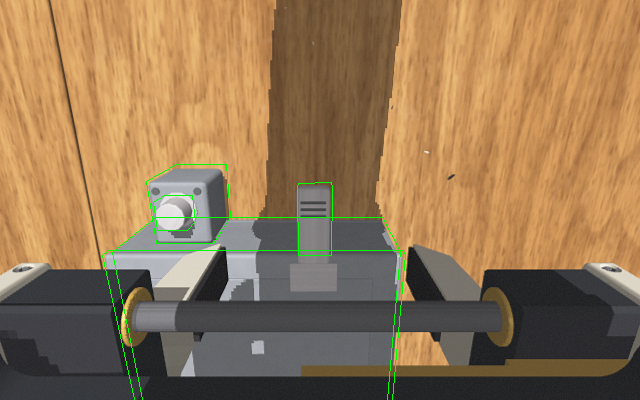

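The wrist view matches the model: tab at (315,220), button at (173,213). I'm descending onto the tab and pinching it.

Call:
arm_command(
  commands=[
    {"travel": [0, -0.2, -3.5], "yaw": 0, "claw": -1},
    {"travel": [0, -0.2, -7], "yaw": 0, "claw": -1},
    {"travel": [0, -0.2, -9.6], "yaw": 0, "claw": -1},
    {"travel": [0, -0.2, -9.6], "yaw": 0, "claw": -1},
    {"travel": [0, -0.2, -9.6], "yaw": 0, "claw": 0.8},
    {"travel": [0, -0.2, -9.6], "yaw": 0, "claw": 0.8},
    {"travel": [0, -0.2, -9.6], "yaw": 0, "claw": 0.8},
    {"travel": [0, -0.2, -9.6], "yaw": 0, "claw": 0.8},
    {"travel": [0, -0.2, -9.6], "yaw": 0, "claw": 0.8},
    {"travel": [0, -0.2, -9.6], "yaw": 0, "claw": 0.8},
  ],
  squeeze=20,
)

```text
t: 4.05
tool_pos: [0.5041, -0.0324, 0.0861]
eef_rot: [-0.03, 3.141, 0.0]
ft_force: [-0.1, 0.5, -0.8]
grip_width: 0.0489
gripper_force: 0.0
```

Call:
arm_command(
  commands=[
    {"travel": [0, 0, 0], "yaw": 0, "claw": 0.8},
    {"travel": [0, 0, 0], "yaw": 0, "claw": 0.8},
    {"travel": [0, 0, 0], "yaw": 0, "claw": 0.8},
    {"travel": [0, 0, 0], "yaw": 0, "claw": 0.8},
    {"travel": [0, 0, 0], "yaw": 0, "claw": 0.8},
    {"travel": [0, 0, 0], "yaw": 0, "claw": 0.8},
  ],
)

```text
t: 4.65
tool_pos: [0.5039, -0.0332, 0.0857]
eef_rot: [-0.029, 3.141, -0.001]
ft_force: [0.7, -5.6, -0.2]
grip_width: 0.0237
gripper_force: 20.0
```

Call:
arm_command(
  commands=[
    {"travel": [0, 0, 0.2], "yaw": 0, "claw": 0.8},
    {"travel": [0, 0, 0.4], "yaw": 0, "claw": 0.8},
    {"travel": [0, 0, 0.6], "yaw": 0, "claw": 0.8},
    {"travel": [0, 0, 0.8], "yaw": 0, "claw": 0.8},
    {"travel": [0, 0, 1.0], "yaw": 0, "claw": 0.8},
    {"travel": [0, 0, 1.2], "yaw": 0, "claw": 0.8},
    {"travel": [0, 0, 1.2], "yaw": 0, "claw": 0.8},
  ],
)

```text
t: 5.35
tool_pos: [0.5034, -0.0333, 0.0964]
eef_rot: [0.029, -3.14, 0.002]
ft_force: [4.9, -6.5, -21.2]
grip_width: 0.0236
gripper_force: 20.0
```

At about 10 mm the pull jumps to 21 N, against roughly 1 N for a free lid, so the catch is holding. I'm lowering, letting go and going to the button.

Call:
arm_command(
  commands=[
    {"travel": [0, 0, -0.6], "yaw": 0, "claw": 0.8},
    {"travel": [0, 0, -1.1], "yaw": 0, "claw": 0.8},
    {"travel": [0, 0, -1.1], "yaw": 0, "claw": 0.8},
    {"travel": [0, 0, -1.1], "yaw": 0, "claw": 0.0},
    {"travel": [0, 0, -1.1], "yaw": 0, "claw": 0.0},
    {"travel": [0, 0, -1.1], "yaw": 0, "claw": 0.0},
    {"travel": [0, 0, -1.1], "yaw": 0, "claw": 0.0},
    {"travel": [0, 0, -1.1], "yaw": 0, "claw": 0.0},
  ],
)

```text
t: 6.15
tool_pos: [0.5039, -0.0322, 0.0868]
eef_rot: [-0.03, 3.141, 0.0]
ft_force: [-0.1, 0.5, 0.1]
grip_width: 0.0458
gripper_force: 0.0
```

Call:
arm_command(
  commands=[
    {"travel": [0, 0, 3], "yaw": 0, "claw": 0.0},
    {"travel": [0, 0, 6.5], "yaw": 0, "claw": 1},
    {"travel": [0.3, -4, 6.5], "yaw": 0, "claw": 1},
    {"travel": [0.6, -8, 6.5], "yaw": 0, "claw": 1},
    {"travel": [0.6, -10.5, 6.5], "yaw": 0, "claw": 1},
    {"travel": [0.6, -10.5, 5], "yaw": 0, "claw": 1},
    {"travel": [0.6, -10.5, 5], "yaw": 0, "claw": 1},
    {"travel": [0.6, -10.5, 5], "yaw": 0, "claw": 1},
    {"travel": [0.6, -10.5, 5], "yaw": 0, "claw": 1},
    {"travel": [0.6, -10.5, 5], "yaw": 0, "claw": 1},
  ],
)

```text
t: 7.15
tool_pos: [0.5103, -0.1367, 0.1372]
eef_rot: [-0.032, 3.141, 0.0]
ft_force: [0.3, 0.1, 1.0]
grip_width: 0.0004
gripper_force: 0.0
```

Call:
arm_command(
  commands=[
    {"travel": [0, 0, -1.5], "yaw": 0, "claw": 1},
    {"travel": [0, 0, -3], "yaw": 0, "claw": 1},
    {"travel": [0, 0, -3.5], "yaw": 0, "claw": 1},
    {"travel": [0, 0, -3.8], "yaw": 0, "claw": 1},
    {"travel": [0, 0, -4.1], "yaw": 0, "claw": 1},
    {"travel": [0, 0, -4.4], "yaw": 0, "claw": 1},
    {"travel": [0, 0, -4.7], "yaw": 0, "claw": 1},
    {"travel": [0, 0, -4.7], "yaw": 0, "claw": 1},
  ],
)

```text
t: 7.95
tool_pos: [0.5101, -0.1375, 0.0896]
eef_rot: [-0.03, 3.141, -0.0]
ft_force: [-0.7, 0.6, -0.9]
grip_width: 0.0002
gripper_force: 0.0
```

Call:
arm_command(
  commands=[
    {"travel": [0, 0, -0.1], "yaw": 0, "claw": 1},
    {"travel": [0, 0, -0.2], "yaw": 0, "claw": 1},
    {"travel": [0, 0, -0.2], "yaw": 0, "claw": 1},
  ],
)

```text
t: 8.25
tool_pos: [0.5102, -0.1377, 0.0891]
eef_rot: [-0.029, 3.14, 0.0]
ft_force: [-4.9, 1.4, 19.4]
grip_width: 0.0003
gripper_force: 9.6
```

The button is hard against its stop: 19 N at the height expected for fully in. Back to the tab.

Call:
arm_command(
  commands=[
    {"travel": [0, 0, 3], "yaw": 0, "claw": 1},
    {"travel": [0, 0, 6.3], "yaw": 0, "claw": 0.2},
    {"travel": [-0.3, 3.5, 6.3], "yaw": 0, "claw": 0},
    {"travel": [-0.6, 7, 6.3], "yaw": 0, "claw": -0.2},
    {"travel": [-0.6, 10.5, 6.3], "yaw": 0, "claw": -0.2},
    {"travel": [-0.6, 10.5, 6.3], "yaw": 0, "claw": -0.2},
    {"travel": [-0.6, 10.5, 6.3], "yaw": 0, "claw": -0.2},
    {"travel": [-0.6, 10.5, 6.3], "yaw": 0, "claw": -0.2},
  ],
)

```text
t: 9.05
tool_pos: [0.504, -0.0336, 0.1508]
eef_rot: [-0.028, 3.141, -0.001]
ft_force: [-0.4, -0.7, -0.5]
grip_width: 0.0517
gripper_force: 0.0
```

Call:
arm_command(
  commands=[
    {"travel": [0, 0, -3], "yaw": 0, "claw": -0.2},
    {"travel": [0, 0, -6], "yaw": 0, "claw": -0.2},
    {"travel": [0, 0, -6.5], "yaw": 0, "claw": -0.2},
    {"travel": [0, 0, -6.5], "yaw": 0, "claw": 0.8},
    {"travel": [0, 0, -6.5], "yaw": 0, "claw": 0.8},
    {"travel": [0, 0, -6.5], "yaw": 0, "claw": 0.8},
    {"travel": [0, 0, -6.5], "yaw": 0, "claw": 0.8},
    {"travel": [0, 0, -6.5], "yaw": 0, "claw": 0.8},
    {"travel": [0, 0, -6.5], "yaw": 0, "claw": 0.8},
    {"travel": [0, 0, -6.5], "yaw": 0, "claw": 0.8},
  ],
)

```text
t: 10.05
tool_pos: [0.5046, -0.0332, 0.0866]
eef_rot: [-0.029, 3.14, -0.001]
ft_force: [-0.7, -4.2, 7.1]
grip_width: 0.0236
gripper_force: 20.0
```

Call:
arm_command(
  commands=[
    {"travel": [0, 0, 0], "yaw": 0, "claw": 0.8},
    {"travel": [0, 0, 0], "yaw": 0, "claw": 0.8},
  ],
)

```text
t: 10.25
tool_pos: [0.5045, -0.0332, 0.0865]
eef_rot: [-0.029, 3.14, -0.001]
ft_force: [-0.3, -4.5, 7.2]
grip_width: 0.0234
gripper_force: 20.0
```

```bash
python3 -c "
import numpy as np
a0=np.arctan2(.002,.196)
for d in (2,4,6,9,12,15,20,25,30,35,40,45,50,55,60):
    a=a0+np.radians(d); print(d,(100*(.196-.196*np.cos(a))).round(2),(100*(.196*np.sin(a)-.002)).round(2))"
```

```text
2 0.02 0.68
4 0.06 1.37
6 0.13 2.05
9 0.27 3.06
12 0.47 4.07
15 0.72 5.07
20 1.25 6.69
25 1.92 8.26
30 2.73 9.77
35 3.66 11.21
40 4.71 12.55
45 5.88 13.8
50 7.16 14.94
55 8.52 15.97
60 9.97 16.87
```

Call:
arm_command(
  commands=[
    {"travel": [0, 0, 0.4], "yaw": 0, "claw": 0.8},
    {"travel": [0, 0, 0.8], "yaw": 0, "claw": 0.8},
    {"travel": [0.1, 0, 1.4], "yaw": 0, "claw": 0.8},
    {"travel": [0.1, 0, 2.1], "yaw": 0, "claw": 0.8},
    {"travel": [0.2, 0, 2.6], "yaw": 0, "claw": 0.8},
    {"travel": [0.3, 0, 3.1], "yaw": 0, "claw": 0.8},
  ],
)

```text
t: 10.85
tool_pos: [0.507, -0.0332, 0.1171]
eef_rot: [-0.029, 3.141, -0.001]
ft_force: [1.4, -4.9, -3.0]
grip_width: 0.024
gripper_force: 20.0
```

The lid now lifts freely, at about 3 N. I'm following the arc.

Call:
arm_command(
  commands=[
    {"travel": [0.2, 0, 1.0], "yaw": 0, "claw": 0.8},
    {"travel": [0.45, 0, 2.0], "yaw": 0, "claw": 0.8},
    {"travel": [0.7, 0, 2.8], "yaw": 0, "claw": 0.8},
    {"travel": [1.0, 0, 3.6], "yaw": 0, "claw": 0.8},
    {"travel": [1.3, 0, 4.4], "yaw": 0, "claw": 0.8},
    {"travel": [1.65, 0, 5.2], "yaw": 0, "claw": 0.8},
    {"travel": [2.05, 0, 6.0], "yaw": 0, "claw": 0.8},
    {"travel": [2.46, 0, 6.7], "yaw": 0, "claw": 0.8},
    {"travel": [2.9, 0.1, 7.45], "yaw": 0, "claw": 0.8},
    {"travel": [3.4, 0.1, 8.15], "yaw": 0, "claw": 0.8},
  ],
)

```text
t: 11.85
tool_pos: [0.5406, -0.0325, 0.1986]
eef_rot: [0.029, -3.14, 0.002]
ft_force: [-0.1, -6.9, -2.5]
grip_width: 0.0237
gripper_force: 20.0
```

Call:
arm_command(
  commands=[
    {"travel": [0.5, 0, 0.68], "yaw": 0, "claw": 0.8},
    {"travel": [1.05, 0, 1.34], "yaw": 0, "claw": 0.8},
    {"travel": [1.62, 0, 1.98], "yaw": 0, "claw": 0.8},
    {"travel": [2.22, 0, 2.59], "yaw": 0, "claw": 0.8},
    {"travel": [2.85, 0.1, 3.17], "yaw": 0, "claw": 0.8},
    {"travel": [3.5, 0.1, 3.73], "yaw": 0, "claw": 0.8},
    {"travel": [4.17, 0.1, 4.26], "yaw": 0, "claw": 0.8},
    {"travel": [4.86, 0.1, 4.76], "yaw": 0, "claw": 0.8},
    {"travel": [5.6, 0.1, 5.23], "yaw": 0, "claw": 0.8},
    {"travel": [6.31, 0.1, 5.66], "yaw": 0, "claw": 0.8},
  ],
)

```text
t: 12.85
tool_pos: [0.6035, -0.0315, 0.2551]
eef_rot: [0.028, -3.14, 0.002]
ft_force: [-1.5, -6.9, -2.0]
grip_width: 0.024
gripper_force: 20.0
```

Call:
arm_command(
  commands=[
    {"travel": [0, 0, 0], "yaw": 0, "claw": 0.8},
    {"travel": [0, 0, 0], "yaw": 0, "claw": 0.8},
    {"travel": [0, 0, 0], "yaw": 0, "claw": 0.8},
    {"travel": [0, 0, 0], "yaw": 0, "claw": 0.8},
    {"travel": [0, 0, 0], "yaw": 0, "claw": 0.8},
  ],
)

```text
t: 13.35
tool_pos: [0.604, -0.0314, 0.2553]
eef_rot: [-0.029, 3.141, -0.002]
ft_force: [-0.7, -6.2, 0.5]
grip_width: 0.0239
gripper_force: 20.0
```

Run:
```python
from h import *
s=manip.get_state(); g=np.array(s["tool_pos"])-[0,0,.006]; h=W([.6187,-.0755,.019],[.082,0,.077])[0]
print(s["t"],s["ft_force"],s["grip_width"],np.degrees(np.arctan2(g[2]-h[2],h[0]-g[0])),np.hypot(g[2]-h[2],h[0]-g[0]))
c=cap("scene"); cv2.imwrite("pics/e.png",cv2.resize(c["color"][60:380,150:470,::-1],(600,600)))
```

```text
13.35 [-0.65057306 -6.23089931  0.46636359] 0.02392457993271902 60.7020100799667 0.1975784943108917
```

View pics/e.png

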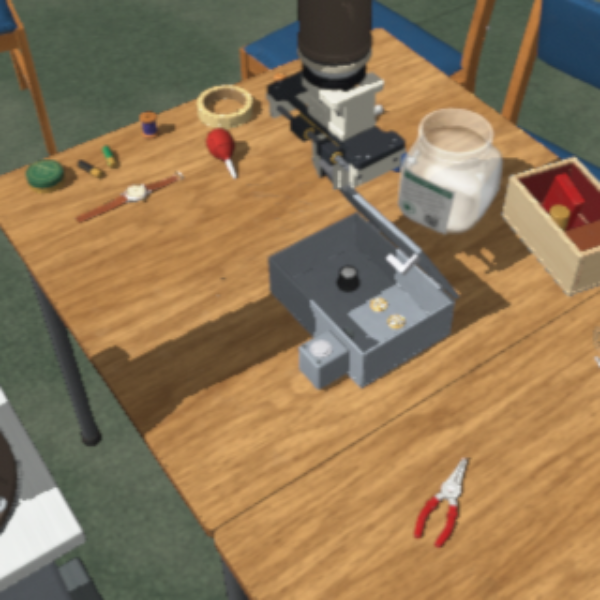

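The lid stands open at about 60° and is held by the tab at about (345,190). The loupe shows inside at (348,278), the button is in at (320,348), and the pliers, blower and watch are where they were.

```bash
python3 -c "
from rig import manip
print(manip.hand_in())"
```

```text
the job is handed in; nothing more can be done
None
```

The tug showed the lid was caught, so I pressed the button fully in, and the arm now holds the lid open by its tab at about 60° (60.7° measured), with the pliers, blower and watch untouched.

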